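# Put the tape away in the roll-top box

## Task

A roll of tape was left lying across the front edge of the roll-top box, so the slatted cover cannot come down. Roll the cover fully back and leave it there while you lay the tape flat inside the box, then roll the cover down until it is fully shut. Leave everything else on the desk and in the box where it is.

Things in the scene. Friction and masses are not known exactly. Their poses are not given: they have to be found in the camera images.
- rollbox: Fixed grey plastic roll-top box, 335 deep (x) x 336 wide (y) mm. Origin: middle of the underside, on the desk, under the cover's turning axis. +x to the box's back, -x to its open front (roughly facing the robot), y along its width, z up. Inner floor and front sill are one flat level 30 mm up, from x = -185 to +144 mm. Round cheeks (radius 146 about the axis), inner faces at y = +-142 mm.
- rollbox_axis (a point): Mid-width point of the level axis, along the box's y, about which the whole cover turns: 75 mm above the box's origin. The cover is a curved shell of wooden slats, inner radius 132, outer 138 mm, 278 mm wide, 120 degrees long. It runs between hard stops 90 degrees apart; moving it takes roughly 1 to 9 N at the grip and it stays where it is left.
- light_bar (a point): Middle of the underside of a level aluminium light bar (28 mm deep, 18 mm high), fixed across the box 361 mm above its origin at box x = +30 mm, on posts at y = +-163 mm. It blocks a vertical tool over the rolled-back grip: work with the tool leaning back to the box's front by 25 to 40 degrees.
- cover_grip (a point): Grip point on the cover's plastic grip block, which is at mid width, 24 mm wide along the box's y (pinch it across that), 55 mm long along the curve, and stands out radially from 138 to 188 mm from the axis. The point is at its middle width and length, 168 mm from the axis. Shut: straight in front of the axis (box x = -168, z = 75 mm). Fully back: straight above it (x = 0, z = 243 mm).
- cover_edge (a point): Middle of the cover's leading lower edge, 135 mm from the axis, on the curve 15 degrees below the grip point. Shut: box frame x = -130, z = 40 mm, 10 mm over the sill floor. Fully back: x = -35, z = 205 mm.
- tape: Loose black roll of tape lying flat: outer diameter 105, through hole 76, wall 14.5, height 38 mm; 0.13 to 0.25 kg. Origin: centre of its underside, z along its axis. It starts on the sill across the line where the cover comes down, under the part-open cover. Inside the box it is clear of the cover with its origin at box x from -70 to +60 mm.
- paperweight: Bystander: glass dome paperweight, 68 mm across, 45 mm high, standing on the inner floor at the back right (box frame x about +60, y about -90 mm). Origin: centre of its underside.
- marker_cap: Bystander: plastic marker cap standing upright on the inner floor at the back left (box frame x about +70, y about +95 mm), 22 mm across, 60 mm high. Origin: centre of its underside.
- square: Bystander: aluminium measuring square lying on the desk to the right, stock 110 x 22 x 18 mm, blade 170 mm. Origin: under the middle of its stock.
- spindle: Bystander: steel spindle stand holding another roll, base 100 mm across, 110 mm high, on the left of the desk. Origin: centre of its underside.
- mug: Bystander: white mug, 80 mm across, 95 mm high, on the left of the desk. Origin: centre of its underside.
- notebook: Bystander: notebook 210 x 150 x 16 mm lying on the right of the desk. Origin: centre of its underside.
Things that resemble listed ones, but are neither listed nor needed, are in the scene too. There is more than one size of the tape; the one meant has the size given above.

How it is judged:
By the outcome, as a careful person would: the job done as asked, in the order asked, and still so for the second after the job is handed in, with the robot touching nothing.
It also fails if it takes over 70 s, if anything falls off the work surface, if the arm or the gripper's body presses on something with over 40 N, if the wrist force passes 120 N, or if a joint passes its speed limit or range.

## Robot

A 6-joint arm with a two-finger parallel gripper is mounted at the origin on the work surface. World frame = base frame: x ahead of the robot, y to its left, z up, the work surface at z = 0. Lengths are in m, angles in rad, forces in N, time in s.
With the tool pointing down it reaches from about 0.375 to 0.975 m from the base axis. Payload 3.8 kg.
Tool frame: the origin (TCP) lies on the centre line of the jaws, within the pads' length; the fingertips stand 17 mm ahead of it and the grasp point (between the pads) lies 2 mm behind it; z points along the fingers, y is the line along which they close (so a half turn about z gives the same grasp; the last joint's range is limited). The gripper opens to 85 mm and grips with 20 to 120 N. Pads are 22 mm wide; open, the fingers measure 114 mm over their backs; the gripper's body (76 mm by 85 mm) begins 54 mm behind the grasp point. The pads swing forward as they close: fully open they stand 13 mm farther back than shut.
Start: joints at [-1.267, 0.264, 1.604, -0, 1.274, -0.037], TCP at [0.226, -0.636, 0.248] pointing down, gripper open.
Joint ranges: [-2.63, 2.63], [-0.94, 2.18], [0.31, 2.57], [-1.31, 4.45], [0, 2.66], [-2.55, 2.55]. Speed limits (rad/s): [2.57, 2.57, 3.14, 3.14, 3.14, 3.14].

## Interface

Orientations are given as a unit quaternion [x, y, z, w].
In Python, from station import manip gives the robot as it stands.
- The arm moves only by the shell command python3 -m inch 'ROWS' [OPENING]. ROWS is JSON, a list that holds one entry, the list of rows, each a list of 6 numbers: the shift along the tool's x, y, z in units of 25 mm (1.0 is 25 mm), then the turn, a rotation vector about the tool's x, y, z in units of 5 degrees (1.0 is 5 degrees). In form: [[[dx, dy, dz, wx, wy, wz], ...]]. A call has 1 to 10 rows; each row shifts and turns the commanded pose from where the row before left it, along the tool's axes as they then stand; what a row does not reach is not made up. A row lasts 1/12 s, in which the tool goes at most 41.7 mm and 7.16 degrees, less where a joint would pass 70% of its speed; a pose out of reach is approached as far as the arm can. A call is refused whole if a number of a shift passes 1 or a number of a turn 1, either way. A call with a gripper value outside its range is refused whole. OPENING is the closure, from -1 (fully open) to 1 (shut), set as the call begins (- or left out, the last holds). The fingers move at their own pace and stop on an object; the grip force is fixed at half the most. Time passes only in rows, so rows that do not move let the fingers close. It gives the time, the measured TCP pose, the force, the opening and the grip force at its end, in the units of the state.
- manip.sense(): the state, without advancing time (a new reading comes with each control period).
- manip.read_camera(name): name is "scene" or "top" or "wrist"; returns (picture, depth): 400x640x3 uint8, blue, green, red; 400x640 float32, m along the optical axis (not along the pixel's ray), 0 where there is no reading.
- manip.camera_model(name): a dict with "fx", "fy", "cx", "cy" (pixels), "dist" ([k1, k2, p1, p2, k3] as OpenCV has them; the pictures are not rectified), "origin" and "attitude" of the camera in the world. Camera axes: x right, y down, z forward; pixel columns grow to the right and rows downward; lengths in m; the calibration is good to about 2 mm. A picture is of the moment at which its call begins: read the wrist's pose just before it. camera_model takes no time and is no camera call; for the wrist camera it gives the pose at the moment of the call.
- manip.finish_job(): hands the job in; it is judged then, once.
The state is a dict: "time_s": time; "joint_positions": joint angles; "qvel": joint speeds; "joint_efforts": joint torques, N m; "eef_pos": TCP position; "tool_rot": TCP orientation; "contact_force": force on the tool from outside, world axes, zero at the start; "ft_torque": the same for the moment, N m; "gripper_width": finger opening in m; "grasp_force": force on a finger pad.
Only numpy, scipy, OpenCV 4.12 (cv2) and the standard library are available. Lean on these libraries where they do the work, as an engineer would, in place of code of your own. Each camera call takes 0.05 s, during which the arm holds its last target. There are 200 camera calls.

## Working session

There is one attempt and no reset: what is moved stays moved. The work goes in short steps, Python scripts to look and compute and a shell command to move; the robot and the scene stay as the last step left them, time stands still between calls to the robot, and variables do not carry over. Pictures are saved under pics/ and viewed, at most 10 in all, crops included, and the job is handed in when it is done.

```bash
mkdir -p pics; ls; cat > h.py <<'E'
import numpy as np, cv2, pickle
from scipy.spatial.transform import Rotation as R
from station import manip
def snap(name,tag):
    m=manip.camera_model(name); p,d=manip.read_camera(name)
    cv2.imwrite(f'pics/{tag}.png',p); pickle.dump((m,p,d),open(f'pics/{tag}.pkl','wb')); return m,p,d
def load(tag): return pickle.load(open(f'pics/{tag}.pkl','rb'))
def att(m):
    a=np.array(m['attitude']); return a if a.shape==(3,3) else R.from_quat(a).as_matrix()
def world(t,u,v,z=None,r=1):
    m,p,d=t
    K=np.array([[m['fx'],0,m['cx']],[0,m['fy'],m['cy']],[0,0,1]])
    xy=cv2.undistortPoints(np.array([[[u,v]]],float),K,np.array(m['dist'],float))[0,0]
    ray=att(m)@np.array([xy[0],xy[1],1]); o=np.array(m['origin'])
    if z is not None: return o+ray*(z-o[2])/ray[2]
    w=d[int(v)-r:int(v)+r+1,int(u)-r:int(u)+r+1]; w=w[w>0]
    return o+ray*np.median(w)
def cloud(t):
    m,p,d=t
    K=np.array([[m['fx'],0,m['cx']],[0,m['fy'],m['cy']],[0,0,1]])
    v,u=np.nonzero(d>0)
    xy=cv2.undistortPoints(np.stack([u,v],1).astype(float)[:,None],K,np.array(m['dist'],float))[:,0]
    P=np.c_[xy,np.ones(len(u))]*d[v,u][:,None]
    return np.array(m['origin'])+P@att(m).T,u,v
E
python3 - <<'E'
from h import *
for n in ('top','scene'):
    m,p,d=snap(n,n+'0'); print(n,m)
print(manip.sense())
E
```

```text
pics
top {'fx': 513.4244099241679, 'fy': 513.4244099241679, 'cx': 307.81027027751304, 'cy': 203.64533900714247, 'dist': array([-0.02973327,  0.        ,  0.        ,  0.        ,  0.        ]), 'origin': array([ 0.28600399, -0.01147392,  1.69738857]), 'attitude': array([ 0.70866267, -0.70131241,  0.05041852, -0.05844747])}
scene {'fx': 368.08847185285214, 'fy': 368.08847185285214, 'cx': 323.37297706463454, 'cy': 200.17660509379192, 'dist': array([-0.02007106,  0.        ,  0.        ,  0.        ,  0.        ]), 'origin': array([0.62942172, 0.40374541, 1.52978493]), 'attitude': array([ 0.12338242,  0.98079679, -0.14984437, -0.01900267])}
{'time_s': 0.1, 'joint_positions': array([-1.26692362e+00,  2.64706488e-01,  1.60526064e+00, -2.26123434e-06,
        1.27368906e+00, -3.68727561e-02]), 'qvel': array([ 0.00022727, -0.00052203, -0.00205141,  0.00070441, -0.00022052,
        0.00096466]), 'joint_efforts': array([ 7.52719079e-04, -5.16704607e+01, -3.68590236e+01, -1.51457266e-04,
        6.25592642e-03, -7.55504459e-06]), 'eef_pos': array([ 0.22540361, -0.63558208,  0.24705463]), 'tool_rot': array([ 9.85521058e-01,  1.69549935e-01, -1.38403150e-04, -1.02244209e-03]), 'contact_force': array([ 0.31555515, -0.56995766, -0.4341277 ]), 'ft_torque': array([ 0.054694  , -0.0046036 , -0.01892406]), 'grasp_force': 0.0, 'gripper_width': 0.08523699211255677}
```

View pics/top0.png

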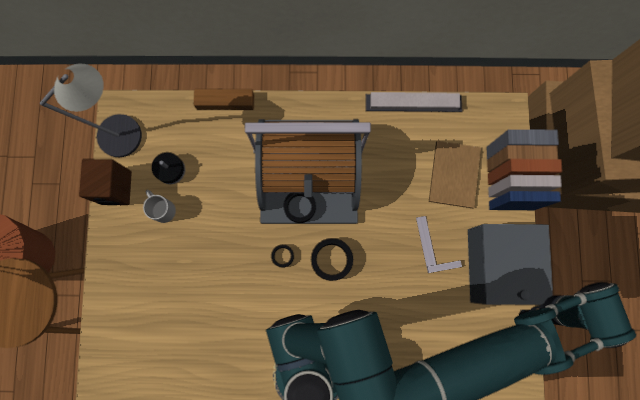

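View pics/scene0.png

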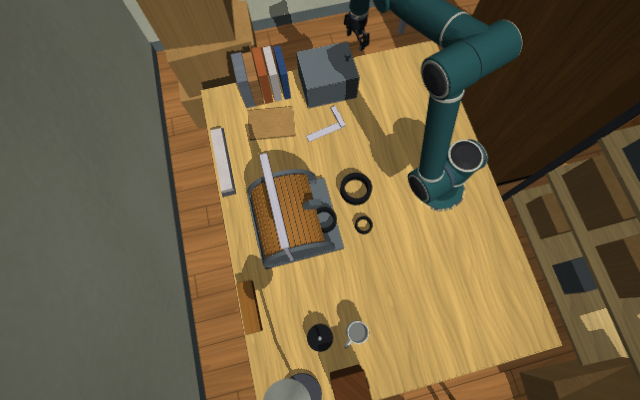

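The top view shows the box around (308,170), its light bar at row 128, the part-open cover with the grip at (308,185), and three rings. They are (300,207) on the sill under the cover, (283,256) small and (332,259) large, both on the desk. The sill one fits by its place; I'll check its size in a crop.

```bash
python3 - <<'E'
from h import *
t=load('top0'); s=load('scene0')
cv2.imwrite('pics/crop1.png',cv2.resize(t[1][115:285,240:380],None,fx=3.5,fy=3.5,interpolation=cv2.INTER_CUBIC))
P,u,v=cloud(t)
# bar
M=(P[:,2]>.365)&(P[:,2]<.40)&(u>235)&(u<380)&(v>110)&(v<140)
pts=P[M]; print('bar',M.sum(),pts.mean(0),cv2.minAreaRect((pts[:,:2]*1000).astype(np.float32)))
# floor/sill level
M=(abs(P[:,2]-.03)<.006)&(u>250)&(u<370)&(v>150)&(v<230)
pts=P[M]; print('sill',M.sum(),pts.mean(0),cv2.minAreaRect((pts[:,:2]*1000).astype(np.float32)))
for n,c in (('sill tape',(270,330,185,228,.068)),('small',(265,300,240,272,None)),('large',(305,360,235,285,None))):
    M=(u>c[0])&(u<c[1])&(v>c[2])&(v<c[3])&(P[:,2]>(.055 if c[4] else .012))&(P[:,2]<.085)
    g=t[1][v,u].max(1)<70
    q=P[M&g]; print(n,len(q),np.percentile(q[:,2],[10,50,90]),cv2.minEnclosingCircle((q[:,:2]*1000).astype(np.float32)))
for px in ((308,175),(308,180),(308,185),(308,192),(300,195),(262,218),(355,218)): print(px,world(t,*px))
E
```

```text
bar 1444 [0.69625539 0.01177829 0.37967223] ((697.1576538085938, 9.226791381835938), (30.354082107543945, 337.04498291015625), 0.4538538157939911)
sill 2010 [0.53030727 0.0021011  0.030009  ] ((532.6256713867188, 8.5810546875), (97.9453125, 315.1164855957031), 0.6222923994064331)
sill tape 349 [0.06200071 0.06741859 0.07262775] ((533.1629028320312, 36.75457000732422), 52.252052307128906)
small 173 [0.02128433 0.02635735 0.0319139 ] ((374.6163024902344, 90.75159454345703), 36.01568603515625)
large 663 [0.04340874 0.0492047  0.05407624] ((364.33978271484375, -69.44817352294922), 67.63795471191406)
(308, 175) [0.60227747 0.00714793 0.21210497]
(308, 180) [0.58128152 0.00661561 0.24140192]
(308, 185) [0.56819764 0.00655509 0.23295591]
(308, 192) [0.549626   0.00646496 0.22138412]
(300, 195) [0.57147682 0.03471601 0.04184946]
(262, 218) [0.49610786 0.15871406 0.02832158]
(355, 218) [ 0.49853799 -0.14564183  0.03292016]
```

View pics/crop1.png

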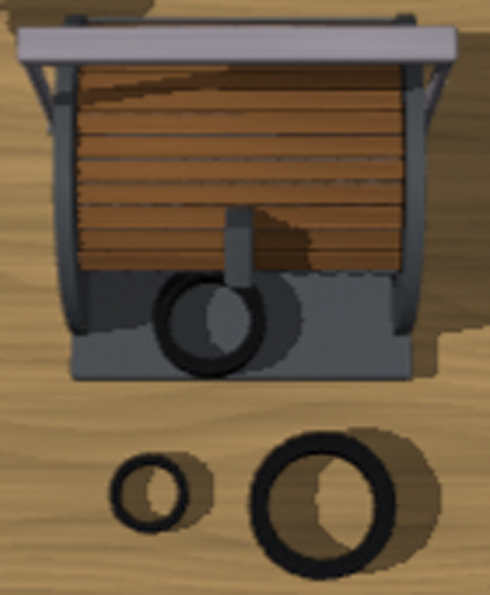

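The crop confirms it. The sill ring measures 104.5 mm across with its top at z 67 mm (30 + 38), so it is the tape. The other two rings are 72 mm and 135 mm. The box origin comes out at about (0.668, 0.009) with 0.5° yaw, and the bar top at 0.380 agrees with the given 0.379.

```bash
cat >> h.py <<'E'
O=np.array([.668,.009,0]); YAW=np.radians(.5); RB=R.from_euler('z',YAW)
def rot(lean): # tool x = box x, leaning back to the front by lean deg
    L=np.radians(lean); return RB*R.from_matrix(np.array([[np.cos(L),0,np.sin(L)],[0,-1,0],[np.sin(L),0,-np.cos(L)]]))
def rep():
    s=manip.sense(); q=R.from_quat(s['tool_rot']); p=np.array(s['eef_pos'])
    g=RB.inv().apply(p-2e-3*q.as_matrix()[:,2]-O); z=RB.inv().apply(q.as_matrix()[:,2])
    print('t',round(s['time_s'],2),'grasp box mm',(g*1e3).round(1),'lean',np.degrees(np.arctan2(z[0],-z[2])).round(1),'F',s['contact_force'].round(1),'w',round(s['gripper_width']*1e3,1),'gf',round(s['grasp_force'],1),'q',s['joint_positions'].round(2))
    return p,q
def to(boxmm,lean): # grasp point target: straight shift in present tool axes, and the turn, in units
    p,q=rep(); r=rot(lean)
    T=O+RB.apply(np.array(boxmm)*1e-3)+2e-3*r.as_matrix()[:,2]
    print('shift (old axes)',(q.inv().apply(T-p)/.025).round(2),'(new axes)',(r.inv().apply(T-p)/.025).round(2),'turn',(np.degrees((q.inv()*r).as_rotvec())/5).round(2))
E
python3 - <<'E'
from h import *
t=load('top0'); P,u,v=cloud(t)
B=RB.inv().apply(P-O)*1e3
M=(abs(B[:,1])<25)&(B[:,0]<-20)&(B[:,2]>150); b=B[M]
r=np.hypot(b[:,0],b[:,2]-75); th=np.degrees(np.arctan2(b[:,2]-75,-b[:,0]))
k=(r>180)&(r<196); print('grip r>180',k.sum(),np.percentile(th[k],[1,5,50,95,99]),'y',np.percentile(b[k,1],[2,50,98]),np.median(r[k]))
M=(abs(B[:,1])<130)&(abs(B[:,1])>30)&(B[:,2]>100); b=B[M]
r=np.hypot(b[:,0],b[:,2]-75); th=np.degrees(np.arctan2(b[:,2]-75,-b[:,0])); k=(abs(r-138)<6)
print('cover',k.sum(),np.median(r[k]),'edge th',np.percentile(th[k],[.5,1,3]))
M=(P[:,1]<-.2)&(P[:,1]>-.6)&(P[:,0]>.05)&(P[:,0]<.6); print('max z on the path right', [ (x0,y0,round(float(P[(P[:,0]>x0)&(P[:,0]<x0+.1)&(P[:,1]>y0)&(P[:,1]<y0+.1),2].max(initial=0)),2)) for x0 in (.2,.3,.4) for y0 in (-.7,-.6,-.5,-.4,-.3)])
to([-230,0,300],0)
E
```

```text
grip r>180 141 [46.55562405 47.24239785 55.65722494 62.79346463 63.26958546] y [-10.29853824  -1.4491611   10.21835933] 188.38872069185527
cover 3698 137.88823846694618 edge th [37.07339048 37.53306463 41.47061595]
max z on the path right [(0.2, -0.7, 0.62), (0.2, -0.6, 0.63), (0.2, -0.5, 0.67), (0.2, -0.4, 0.67), (0.2, -0.3, 0.01), (0.3, -0.7, 0.17), (0.3, -0.6, 0.17), (0.3, -0.5, 0.03), (0.3, -0.4, 0.03), (0.3, -0.3, 0.01), (0.4, -0.7, 0.17), (0.4, -0.6, 0.17), (0.4, -0.5, 0.01), (0.4, -0.4, 0.01), (0.4, -0.3, 0.01)]
t 0.1 grasp box mm [-448.2 -640.7  249.1] lean -0.0 F [ 0.3 -0.6 -0.4] w 85.2 gf 0.0 q [-1.27  0.26  1.61 -0.    1.27 -0.04]
shift (old axes) [ 16.61 -21.39  -1.99] (new axes) [  8.73 -25.63  -2.04] turn [-0.02  0.    3.8 ]
```

```bash
python3 -m inch '[[[0,0,-0.5,0,0,0.95],[0,0,-0.5,0,0,0.95],[0,0,-0.5,0,0,0.95],[0,0,-0.5,0,0,0.95],[0.33,-0.98,0,0,0,0],[0.33,-0.98,0,0,0,0],[0.33,-0.98,0,0,0,0],[0.33,-0.98,0,0,0,0],[0.33,-0.98,0,0,0,0],[0.33,-0.98,0,0,0,0]]]' -1
python3 -m inch '[[[0.33,-0.98,0,0,0,0],[0.33,-0.98,0,0,0,0],[0.33,-0.98,0,0,0,0],[0.33,-0.98,0,0,0,0],[0.33,-0.98,0,0,0,0],[0.33,-0.98,0,0,0,0],[0.33,-0.98,0,0,0,0],[0.33,-0.98,0,0,0,0],[0.33,-0.98,0,0,0,0],[0.33,-0.98,0,0,0,0]]]'
python3 -m inch '[[[0.33,-0.98,0,0,0,0],[0.33,-0.98,0,0,0,0],[0.33,-0.98,0,0,0,0],[0.33,-0.98,0,0,0,0],[0.33,-0.98,0,0,0,0],[0.33,-0.98,0,0,0,0],[0.33,-0.98,0,0,0,0],[0.33,-0.98,0,0,0,0],[0.33,-0.98,0,0,0,0],[0.33,-0.98,0,0,0,0]]]'
python3 -c "
from h import *
to([-148,-.5,286],35)"
```

```text
time_s: 0.93
eef_pos: [0.2738, -0.4872, 0.2976]
tool_rot: [1.0, 0.004, -0.0, -0.001]
contact_force: [0.5, 1.1, 0.4]
gripper_width: 0.0852
grasp_force: 0.0
time_s: 1.77
eef_pos: [0.3539, -0.2416, 0.2979]
tool_rot: [1.0, 0.004, -0.0, -0.0]
contact_force: [0.7, -0.0, -0.3]
gripper_width: 0.0855
grasp_force: 0.0
time_s: 2.6
eef_pos: [0.4341, 0.0041, 0.2979]
tool_rot: [1.0, 0.005, -0.0, 0.0]
contact_force: [-0.1, -1.0, -0.5]
gripper_width: 0.0854
grasp_force: 0.0
t 2.6 grasp box mm [-234.    -2.9  299.9] lean -0.0 F [-0.1 -1.  -0.5] w 85.4 gf 0.0 q [-0.05 -0.24  2.02 -0.    1.36  1.51]
shift (old axes) [ 3.48 -0.09  0.54] (new axes) [ 2.54 -0.1   2.44] turn [-0.    7.01  0.01]
```

```bash
python3 -m inch '[[[0,0,0,0,1,0],[0,0,0,0,1,0],[0,0,0,0,1,0],[0,0,0,0,1,0],[0,0,0,0,1,0],[0,0,0,0,1,0],[0,0,0,0,1,0],[0.85,-0.03,0.8,0,0,0],[0.85,-0.03,0.8,0,0,0],[0.85,-0.03,0.8,0,0,0]]]'
python3 -c "
from h import *
m,p,d=snap('wrist','w1')
to([-96.4,-.5,212.6],35)"
```

```text
time_s: 3.43
eef_pos: [0.5204, 0.0059, 0.2865]
tool_rot: [0.953, 0.004, 0.303, -0.001]
contact_force: [-0.4, -0.7, 1.3]
gripper_width: 0.0851
grasp_force: 0.0
t 3.48 grasp box mm [-144.6   -1.9  286.8] lean 35.1 F [ 3.2 -1.7  1.7] w 85.4 gf 0.0 q [-0.06 -0.42  2.28  0.07  0.67  1.46]
shift (old axes) [-0.13 -0.06  3.54] (new axes) [-0.12 -0.06  3.54] turn [-0.   -0.03 -0.  ]
```

View pics/w1.png

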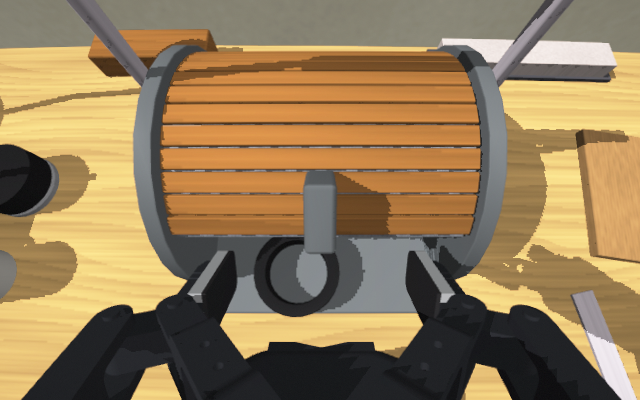

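The wrist view shows the grip block at (320,215), centred between the open pads at (222,260) and (420,260). I'll go in and close.

```bash
python3 -m inch '[[[0,0,0.9,0,0,0],[0,0,0.9,0,0,0],[-0.06,-0.06,0.9,0,0,0],[-0.06,0,0.84,0,0,0],[0,0,0,0,0,0]]]'
python3 -m inch '[[[0,0,0,0,0,0],[0,0,0,0,0,0],[0,0,0,0,0,0],[0,0,0,0,0,0],[0,0,0,0,0,0],[0,0,0,0,0,0],[0,0,0,0,0,0],[0,0,0,0,0,0]]]' 1
python3 - <<'E'
from h import *
rep()
# arc plan: 55->90 deg while the lean goes 35->30; per-step shift in tool axes
def arc(a0,a1,l0,l1,n):
    for a,b,l,m in zip(*[np.linspace(a0,a1,n+1)[:-1],np.linspace(a0,a1,n+1)[1:],np.linspace(l0,l1,n+1)[:-1],np.linspace(l0,l1,n+1)[1:]]):
        f=lambda a,l:np.array([-168*np.cos(np.radians(a)),0,75+168*np.sin(np.radians(a))])+2*np.array([np.sin(np.radians(l)),0,-np.cos(np.radians(l))])
        d=RB.apply(f(b,m)-f(a,l)); print(round(b,1),(rot(l).inv().apply(d)/25).round(2)[[0,2]],round((m-l)/5,2))
arc(55,91,35,30,12)
E
```

```text
time_s: 3.9
eef_pos: [0.5671, 0.008, 0.2057]
tool_rot: [0.955, 0.004, 0.296, -0.002]
contact_force: [-1.3, 0.2, -0.3]
gripper_width: 0.0856
grasp_force: 0.0
time_s: 4.57
eef_pos: [0.5695, 0.0073, 0.2133]
tool_rot: [0.953, 0.004, 0.302, -0.001]
contact_force: [-4.7, -2.6, 4.8]
gripper_width: 0.0234
grasp_force: 58.8
t 4.57 grasp box mm [-99.7  -0.9 215. ] lean 35.1 F [-4.7 -2.6  4.8] w 23.4 gf 58.8 q [-0.05 -0.24  2.3   0.07  0.47  1.46]
58.0 [0.35 0.01] -0.08
61.0 [0.35 0.03] -0.08
64.0 [0.35 0.04] -0.08
67.0 [0.35 0.06] -0.08
70.0 [0.34 0.07] -0.08
73.0 [0.34 0.09] -0.08
76.0 [0.34 0.1 ] -0.08
79.0 [0.33 0.12] -0.08
82.0 [0.33 0.13] -0.08
85.0 [0.32 0.15] -0.08
88.0 [0.31 0.16] -0.08
91.0 [0.3  0.18] -0.08
```

```bash
python3 -m inch '[[[0.35,0,0.01,0,-0.08,0],[0.35,0,0.03,0,-0.08,0],[0.35,0,0.04,0,-0.08,0],[0.35,0,0.06,0,-0.08,0],[0.34,0,0.07,0,-0.08,0],[0.34,0,0.09,0,-0.08,0]]]'
python3 -c "
from h import *
rep()"
```

```text
time_s: 5.07
eef_pos: [0.6153, 0.0077, 0.2353]
tool_rot: [0.96, 0.004, 0.28, -0.001]
contact_force: [-10.0, -2.9, 7.1]
gripper_width: 0.0231
grasp_force: 62.3
t 5.07 grasp box mm [-53.8  -0.8 237. ] lean 32.5 F [-10.   -2.9   7.1] w 23.1 gf 62.3 q [-0.04 -0.14  2.16  0.05  0.56  1.48]
```

```bash
python3 -m inch '[[[0.34,0,0.10,0,-0.08,0],[0.33,0,0.12,0,-0.08,0],[0.33,0,0.13,0,-0.08,0],[0.32,0,0.15,0,-0.08,0],[0.31,0,0.16,0,-0.08,0],[0.3,0,0.18,0,-0.08,0],[0,0,0,0,0,0],[0,0,0,0,0,0]]]'
python3 -c "
from h import *
rep()"
```

```text
time_s: 5.73
eef_pos: [0.6696, 0.0082, 0.2437]
tool_rot: [0.965, 0.004, 0.262, -0.001]
contact_force: [1.5, -3.6, 4.5]
gripper_width: 0.0234
grasp_force: 61.9
t 5.73 grasp box mm [  0.6  -0.8 245.4] lean 30.4 F [ 1.5 -3.6  4.5] w 23.4 gf 61.9 q [-0.04 -0.03  2.02  0.04  0.62  1.5 ]
```

```bash
python3 -m inch '[[[0.13,0,0.08,0,0,0],[0.13,0,0.08,0,0,0],[0,0,0,0,0,0],[0,0,0,0,0,0]]]'
python3 -c "
from h import *
rep()"
```

```text
time_s: 6.07
eef_pos: [0.674, 0.0083, 0.2435]
tool_rot: [0.966, 0.005, 0.26, -0.001]
contact_force: [-20.2, -3.6, 16.7]
gripper_width: 0.023
grasp_force: 64.9
t 6.07 grasp box mm [  5.   -0.8 245.2] lean 30.1 F [-20.2  -3.6  16.7] w 23.0 gf 64.9 q [-0.04 -0.02  2.01  0.04  0.62  1.5 ]
```

```bash
python3 -m inch '[[[0,0,0,0,0,0],[0,0,0,0,0,0],[0,0,0,0,0,0],[0,0,0,0,0,0],[0,0,-0.5,0,0,0],[0,0,-0.9,0,0,0],[0,0,-0.9,0,0,0],[0,0,-0.9,0,0,0],[0,0,-0.9,0,0,0],[0,0,-0.9,0,0,0]]]' -1
python3 -c "
from h import *
snap('top','top1'); t=load('top1')
P,u,v=cloud(t)
B=RB.inv().apply(P-O)*1e3
M=(abs(B[:,1])<130)&(abs(B[:,1])>60)&(B[:,2]>100); b=B[M]
r=np.hypot(b[:,0],b[:,2]-75); th=np.degrees(np.arctan2(b[:,2]-75,-b[:,0])); k=(abs(r-138)<6)
print('edge th',np.percentile(th[k],[.5,1,3]))
M=(B[:,0]<-60)&(B[:,0]>-190)&(abs(B[:,1])<130)&(abs(B[:,2]-68)<12)&(t[1][v,u].max(1)<70)
print(M.sum(),cv2.minEnclosingCircle(B[M][:,:2].astype(np.float32)),np.median(B[M,2]))
cv2.imwrite('pics/crop2.png',cv2.resize(t[1][110:235,240:380],None,fx=4,fy=4))
to([-200,-16,200],25)"
```

```text
time_s: 6.9
eef_pos: [0.6123, 0.0083, 0.351]
tool_rot: [0.965, 0.005, 0.261, -0.001]
contact_force: [0.1, -0.0, -0.1]
gripper_width: 0.0854
grasp_force: 0.0
edge th [72.89059488 73.0079452  75.43168187]
0 ((0.0, 0.0), 0.0) nan
t 6.95 grasp box mm [-5.610e+01 -2.000e-01  3.587e+02] lean 30.6 F [-1.   0.1  3.2] w 85.4 gf 0.0 q [-0.04 -0.22  1.98  0.03  0.84  1.5 ]
shift (old axes) [-8.2   0.63  2.53] (new axes) [-7.91  0.63  3.32] turn [-0.   -1.13  0.01]
  return _methods._mean(a, axis=axis, dtype=dtype,
  ret = ret.dtype.type(ret / rcount)
```

View pics/crop2.png

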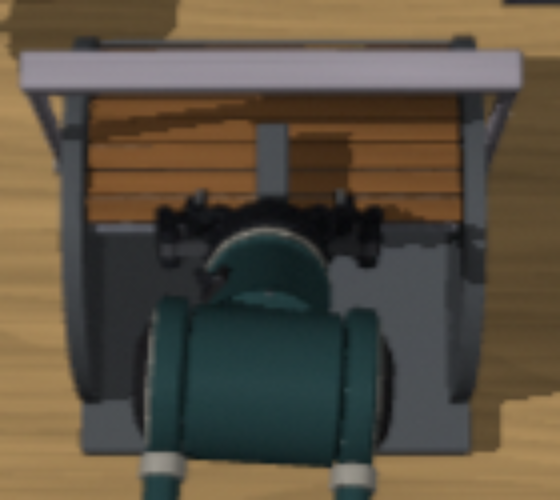

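The cover is fully back, with its edge at 75°. The arm hides the tape from above, so I'll move in front of it and check with the wrist camera.

```bash
python3 -m inch '[[[-0.88,0.07,0.37,0,-0.56,0],[-0.88,0.07,0.37,0,-0.56,0],[-0.88,0.07,0.37,0,0,0],[-0.88,0.07,0.37,0,0,0],[-0.88,0.07,0.37,0,0,0],[-0.88,0.07,0.37,0,0,0],[-0.88,0.07,0.37,0,0,0],[-0.88,0.07,0.37,0,0,0],[-0.88,0.07,0.37,0,0,0],[0,0,0,0,0,0]]]' -0.2
python3 -c "
from h import *
snap('wrist','w2'); t=load('w2')
P,u,v=cloud(t)
B=RB.inv().apply(P-O)*1e3
M=(B[:,0]<-60)&(B[:,0]>-195)&(abs(B[:,1])<110)&(abs(B[:,2]-68)<4)&(t[1][v,u].max(1)<90)
print(M.sum(),cv2.minEnclosingCircle(B[M][:,:2].astype(np.float32)),np.median(B[M,2]))
to([-135,-16.5,55],25)"
```

```text
time_s: 7.78
eef_pos: [0.4649, -0.0085, 0.1835]
tool_rot: [0.978, 0.004, 0.208, -0.001]
contact_force: [-1.4, -0.1, -0.5]
gripper_width: 0.0512
grasp_force: 0.0
4838 ((-135.19532775878906, 27.959850311279297), 52.22293472290039) 67.49081533473586
t 7.83 grasp box mm [-201.1  -16.   188.4] lean 24.3 F [0.1 0.1 0.6] w 51.5 gf 0.0 q [-0.11 -0.36  2.37  0.07  0.71  1.41]
shift (old axes) [0.21 0.02 5.95] (new axes) [0.14 0.02 5.95] turn [-0.01  0.13 -0.  ]
```

View pics/w2.png

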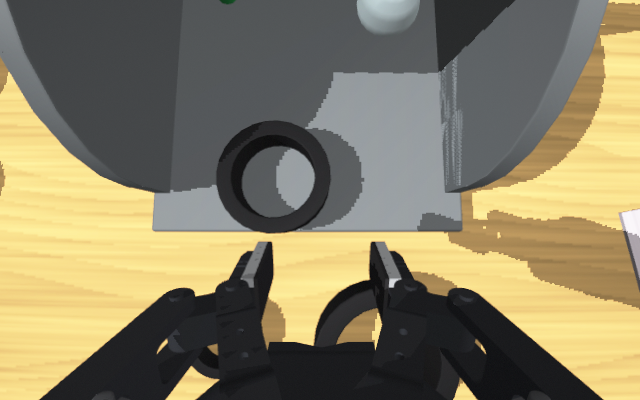

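The tape is at box (-135, 28), r 52, centred at pixel (273,177); its right wall is at (322,177). I'll pinch that wall, coming in along the tool axis.

```bash
python3 -m inch '[[[0.05,0.02,0.8,0,0.13,0],[0.05,0.02,0.8,0,0,0],[0.05,0.02,0.8,0,0,0],[0,0,0.8,0,0,0],[0,0,0.8,0,0,0],[0,0,0.5,0,0,0],[0,0,0,0,0,0]]]'
python3 -c "
from h import *
to([-135,-17,55],25)"
```

```text
time_s: 8.42
eef_pos: [0.5234, -0.0098, 0.0882]
tool_rot: [0.976, 0.005, 0.218, -0.001]
contact_force: [-0.5, 0.6, 0.7]
gripper_width: 0.0512
grasp_force: 0.0
t 8.42 grasp box mm [-145.6  -17.6   90. ] lean 25.2 F [-0.5  0.6  0.7] w 51.2 gf 0.0 q [-0.09 -0.08  2.37  0.11  0.42  1.38]
shift (old axes) [-0.21 -0.02  1.45] (new axes) [-0.21 -0.02  1.45] turn [-0.01 -0.04  0.  ]
```

```bash
python3 -m inch '[[[-0.1,0,0.5,0,0,0],[-0.1,0,0.5,0,0,0],[0,0,0.4,0,0,0],[0,0,0,0,0,0]]]'
python3 -m inch '[[[0,0,0,0,0,0],[0,0,0,0,0,0],[0,0,0,0,0,0],[0,0,0,0,0,0],[0,0,0,0,0,0],[0,0,0,0,0,0]]]' 1
python3 -c "
from h import *
to([-50,-17,75],25)"
```

```text
time_s: 8.75
eef_pos: [0.5337, -0.0098, 0.0556]
tool_rot: [0.976, 0.005, 0.219, -0.001]
contact_force: [-0.2, -0.2, 0.7]
gripper_width: 0.0511
grasp_force: 0.0
time_s: 9.25
eef_pos: [0.5338, -0.0101, 0.057]
tool_rot: [0.975, 0.005, 0.22, -0.001]
contact_force: [-2.6, -1.4, 7.0]
gripper_width: 0.0145
grasp_force: 56.1
t 9.25 grasp box mm [-135.3  -17.9   58.8] lean 25.5 F [-2.6 -1.4  7. ] w 14.5 gf 56.1 q [-0.09 -0.    2.38  0.13  0.33  1.35]
shift (old axes) [ 3.36 -0.03  0.88] (new axes) [ 3.36 -0.04  0.86] turn [ 0.   -0.09  0.01]
```

```bash
python3 -m inch '[[[0.17,0,-0.36,0,0,0],[0.17,0,-0.36,0,0,0],[0.45,0,0.21,0,0,0],[0.45,0,0.21,0,0,0],[0.45,0,0.21,0,0,0],[0.45,0,0.21,0,0,0],[0.45,0,0.21,0,0,0],[0.45,0,0.21,0,0,0],[0.42,0,0.2,0,0,0],[0,0,0,0,0,0]]]'
python3 -c "
from h import *
to([-47,-17.5,58.8],25.5); snap('wrist','w3'); P,u,v=cloud(load('w3')); B=RB.inv().apply(P-O)*1e3; p=load('w3')[1]
M=(B[:,0]<20)&(B[:,0]>-120)&(abs(B[:,1])<110)&(abs(B[:,2]-85)<9)&(p[v,u].max(1)<90)
b=B[M];print(M.sum(),cv2.minEnclosingCircle(b[:,:2].astype(np.float32)),np.percentile(b[:,2],[5,50,95]))
A=np.c_[b[:,:2],np.ones(len(b))];print('top plane slopes',np.linalg.lstsq(A,b[:,2],rcond=None)[0])"
```

```text
time_s: 10.08
eef_pos: [0.6216, -0.0092, 0.0759]
tool_rot: [0.976, 0.004, 0.22, -0.001]
contact_force: [0.5, -0.5, -1.8]
gripper_width: 0.0145
grasp_force: 55.3
t 10.08 grasp box mm [-47.4 -17.8  77.7] lean 25.4 F [ 0.5 -0.5 -1.8] w 14.5 gf 55.3 q [-0.07  0.13  2.19  0.09  0.39  1.41]
shift (old axes) [-0.31 -0.01  0.69] (new axes) [-0.31 -0.01  0.69] turn [0.   0.02 0.01]
15495 ((-47.20816421508789, 19.929290771484375), 58.82504653930664) [79.90150573 86.18866397 87.57908559]
top plane slopes [ 6.95020545e-03 -1.69157417e-02  8.63844710e+01]
```

The tape is held level with its underside about 18 mm up. I'll lower, release and back out.

```bash
python3 -m inch '[[[-0.1,0,0.23,0,0,0],[-0.1,0,0.23,0,0,0],[-0.1,0,0.22,0,0,0],[0,0,0,0,0,0],[0,0,0,0,0,0]]]'
python3 -c "
from h import *
rep()"
python3 -m inch '[[[0,0,0,0,0,0],[0,0,0,0,0,0],[0,0,0,0,0,0],[0,0,0,0,0,0]]]' -0.2
python3 -c "
from h import *
rep()"
```

```text
time_s: 10.55
eef_pos: [0.6186, -0.0091, 0.0567]
tool_rot: [0.976, 0.004, 0.219, -0.001]
contact_force: [-1.0, -0.8, 1.7]
gripper_width: 0.0145
grasp_force: 60.2
t 10.55 grasp box mm [-50.4 -17.7  58.5] lean 25.3 F [-1.  -0.8  1.7] w 14.5 gf 60.2 q [-0.07  0.15  2.2   0.1   0.35  1.4 ]
time_s: 10.88
eef_pos: [0.6186, -0.009, 0.0565]
tool_rot: [0.976, 0.004, 0.218, -0.001]
contact_force: [-0.3, -0.2, 0.0]
gripper_width: 0.0511
grasp_force: 0.0
t 10.88 grasp box mm [-50.4 -17.6  58.3] lean 25.2 F [-0.3 -0.2  0. ] w 51.1 gf 0.0 q [-0.07  0.15  2.2   0.1   0.35  1.4 ]
```

```bash
python3 -m inch '[[[0.17,0,-0.36,0,0,0],[0.17,0,-0.36,0,0,0],[0.17,0,-0.36,0,0,0],[0,0,-0.8,0,0,0],[0,0,-0.8,0,0,0],[0,0,-0.9,0,0,0],[0,0,-0.9,0,0,0],[0,0,-0.9,0,0,0],[0,0,-0.9,0,0,0],[0,0,0,0,0,0]]]'
python3 -c "
from h import *
to([-56,-.5,340],30); snap('wrist','w4'); P,u,v=cloud(load('w4')); B=RB.inv().apply(P-O)*1e3; p=load('w4')[1]
M=(B[:,0]<20)&(B[:,0]>-120)&(abs(B[:,1])<110)&(abs(B[:,2]-68)<5)&(p[v,u].max(1)<90)
b=B[M];print(M.sum(),cv2.minEnclosingCircle(b[:,:2].astype(np.float32)),np.percentile(b[:,2],[5,50,95]))"
```

```text
time_s: 11.72
eef_pos: [0.5656, -0.0098, 0.2114]
tool_rot: [0.975, 0.005, 0.224, -0.0]
contact_force: [0.8, 0.1, 1.6]
gripper_width: 0.0511
grasp_force: 0.0
t 11.72 grasp box mm [-103.4  -17.9  213.2] lean 25.8 F [0.8 0.1 1.6] w 51.1 gf 0.0 q [-0.08 -0.17  2.19  0.06  0.67  1.44]
shift (old axes) [ 3.93 -0.69 -3.74] (new axes) [ 4.19 -0.7  -3.44] turn [0.01 0.83 0.01]
3848 ((-51.237548828125, 26.351947784423828), 52.32479476928711) [65.87877682 67.43838677 68.64780478]
```

View pics/w4.png

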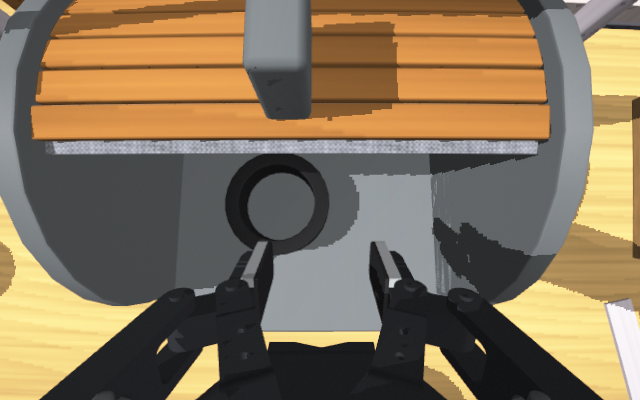

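The tape lies flat at box (-51, 26), seen at (277,203), inside the allowed range. Next I go back to the cover grip.

```bash
python3 -m inch '[[[0,0,-0.9,0,0.4,0],[0,-0.1,-0.9,0,0.43,0],[0,-0.1,-0.9,0,0,0],[0.3,-0.1,-0.75,0,0,0],[0.8,-0.1,0,0,0,0],[0.8,-0.1,0,0,0,0],[0.8,-0.1,0,0,0,0],[0.8,-0.1,0,0,0,0],[0.65,0,0,0,0,0],[0,0,0,0,0,0]]]' -1
python3 -c "
from h import *
to([1,-.5,245],30)"
```

```text
time_s: 12.6
eef_pos: [0.6164, 0.0085, 0.3332]
tool_rot: [0.967, 0.005, 0.255, -0.001]
contact_force: [0.2, -0.3, 0.9]
gripper_width: 0.0854
grasp_force: 0.0
t 12.6 grasp box mm [-52.6  -0.  335. ] lean 29.6 F [ 0.2 -0.3  0.9] w 85.4 gf 0.0 q [-0.04 -0.19  2.    0.03  0.82  1.51]
shift (old axes) [0.09 0.02 4.19] (new axes) [0.06 0.02 4.19] turn [-0.    0.08  0.01]
```

```bash
python3 -m inch '[[[0.03,0,0.8,0,0.08,0],[0.03,0,0.8,0,0,0],[0,0.02,0.8,0,0,0],[0,0,0.8,0,0,0],[0,0,0.8,0,0,0],[0,0,0.2,0,0,0],[0,0,0,0,0,0]]]' -1
python3 -m inch '[[[0,0,0,0,0,0],[0,0,0,0,0,0],[0,0,0,0,0,0],[0,0,0,0,0,0],[0,0,0,0,0,0],[0,0,0,0,0,0],[0,0,0,0,0,0]]]' 1
python3 - <<'E'
from h import *
rep()
def arc(a0,a1,l0,l1,n):
    for a,b,l,m in zip(*[np.linspace(a0,a1,n+1)[:-1],np.linspace(a0,a1,n+1)[1:],np.linspace(l0,l1,n+1)[:-1],np.linspace(l0,l1,n+1)[1:]]):
        f=lambda a,l:np.array([-168*np.cos(np.radians(a)),0,75+168*np.sin(np.radians(a))])+2*np.array([np.sin(np.radians(l)),0,-np.cos(np.radians(l))])
        d=RB.apply(f(b,m)-f(a,l)); print(round(b,1),(rot(l).inv().apply(d)/25).round(2)[[0,2]],round((m-l)/5,2))
arc(90,0,30,60,30)
E
```

```text
time_s: 13.18
eef_pos: [0.6649, 0.0084, 0.237]
tool_rot: [0.967, 0.004, 0.254, -0.001]
contact_force: [-0.2, 0.5, 0.5]
gripper_width: 0.0856
grasp_force: 0.0
time_s: 13.77
eef_pos: [0.667, 0.0081, 0.2424]
tool_rot: [0.966, 0.004, 0.258, -0.001]
contact_force: [-5.6, -1.1, 6.2]
gripper_width: 0.023
grasp_force: 59.8
t 13.77 grasp box mm [ -2.   -0.8 244.1] lean 29.9 F [-5.6 -1.1  6.2] w 23.0 gf 59.8 q [-0.04 -0.03  2.02  0.04  0.63  1.5 ]
87.0 [-0.31 -0.17] 0.2
84.0 [-0.31 -0.16] 0.2
81.0 [-0.32 -0.15] 0.2
78.0 [-0.32 -0.13] 0.2
75.0 [-0.33 -0.12] 0.2
72.0 [-0.33 -0.11] 0.2
69.0 [-0.34 -0.1 ] 0.2
66.0 [-0.34 -0.09] 0.2
63.0 [-0.34 -0.08] 0.2
60.0 [-0.34 -0.06] 0.2
57.0 [-0.35 -0.05] 0.2
54.0 [-0.35 -0.04] 0.2
51.0 [-0.35 -0.03] 0.2
48.0 [-0.35 -0.02] 0.2
45.0 [-0.35 -0.  ] 0.2
42.0 [-0.35  0.01] 0.2
39.0 [-0.35  0.02] 0.2
36.0 [-0.35  0.03] 0.2
33.0 [-0.35  0.05] 0.2
30.0 [-0.35  0.06] 0.2
27.0 [-0.34  0.07] 0.2
24.0 [-0.34  0.08] 0.2
21.0 [-0.34  0.09] 0.2
18.0 [-0.33  0.11] 0.2
15.0 [-0.33  0.12] 0.2
12.0 [-0.33  0.13] 0.2
9.0 [-0.32  0.14] 0.2
6.0 [-0.32  0.15] 0.2
3.0 [-0.31  0.16] 0.2
0.0 [-0.3   0.17] 0.2
```

```bash
python3 - <<'E'
from h import *
p,q=rep(); print('cam in tool mm',(q.inv().apply(np.array(manip.camera_model('wrist')['origin'])-p)*1e3).round(0))
f=lambda a:np.array([-168*np.cos(np.radians(a)),0,75+168*np.sin(np.radians(a))])
for a in range(90,0,-9): print(a-9,(rot(30).inv().apply(RB.apply(f(a-9)-f(a)))/25/3).round(2)[[0,2]],'x3')
E
```

```text
t 13.77 grasp box mm [ -2.   -0.8 244.1] lean 29.9 F [-5.6 -1.1  6.2] w 23.0 gf 59.8 q [-0.04 -0.03  2.02  0.04  0.63  1.5 ]
cam in tool mm [  76.    0. -126.]
81 [-0.32 -0.15] x3
72 [-0.34 -0.1 ] x3
63 [-0.35 -0.05] x3
54 [-0.35  0.01] x3
45 [-0.35  0.06] x3
36 [-0.33  0.12] x3
27 [-0.31  0.17] x3
18 [-0.28  0.21] x3
9 [-0.24  0.25] x3
0 [-0.2   0.29] x3
```

```bash
python3 -m inch '[[[-0.32,0,-0.15,0,0,0],[-0.32,0,-0.15,0,0,0],[-0.32,0,-0.15,0,0,0],[-0.34,0,-0.1,0,0,0],[-0.34,0,-0.1,0,0,0],[-0.34,0,-0.1,0,0,0],[-0.35,0,-0.05,0,0,0],[-0.35,0,-0.05,0,0,0],[-0.35,0,-0.05,0,0,0]]]'
python3 -c "
from h import *
rep()"
```

```text
time_s: 14.52
eef_pos: [0.5924, 0.0075, 0.2247]
tool_rot: [0.965, 0.004, 0.261, -0.001]
contact_force: [15.2, -1.0, -8.7]
gripper_width: 0.0233
grasp_force: 60.0
t 14.52 grasp box mm [-76.6  -0.9 226.4] lean 30.2 F [15.2 -1.  -8.7] w 23.3 gf 60.0 q [-0.04 -0.17  2.18  0.05  0.6   1.49]
```

```bash
python3 -m inch '[[[-0.35,0,0.01,0,0,0],[-0.35,0,0.01,0,0,0],[-0.35,0,0.01,0,0,0],[-0.35,0,0.06,0,0,0],[-0.35,0,0.06,0,0,0],[-0.35,0,0.06,0,0,0],[-0.33,0,0.12,0,0,0],[-0.33,0,0.12,0,0,0],[-0.33,0,0.12,0,0,0]]]'
python3 -c "
from h import *
rep()"
```

```text
time_s: 15.27
eef_pos: [0.5344, 0.0069, 0.1775]
tool_rot: [0.965, 0.004, 0.263, -0.001]
contact_force: [4.6, 0.3, 6.5]
gripper_width: 0.0234
grasp_force: 61.4
t 15.27 grasp box mm [-134.6   -0.9  179.2] lean 30.6 F [4.6 0.3 6.5] w 23.4 gf 61.4 q [-0.05 -0.24  2.34  0.06  0.51  1.46]
```

```bash
python3 -m inch '[[[-0.31,0,0.17,0,-0.15,0],[-0.31,0,0.17,0,-0.15,0],[-0.31,0,0.18,0,-0.15,0],[-0.26,0,0.22,0,-0.15,0],[-0.26,0,0.23,0,-0.15,0],[-0.26,0,0.23,0,-0.15,0]]]'
python3 -c "
from h import *
rep()
f=lambda a:np.array([-169*np.cos(np.radians(a)),0,75+169*np.sin(np.radians(a))])
for a in (18,12,6): print(a-6,(rot(26).inv().apply(RB.apply(f(a-6)-f(a)))/25/2).round(2)[[0,2]],'x2')"
```

```text
time_s: 15.77
eef_pos: [0.5085, 0.0067, 0.1282]
tool_rot: [0.975, 0.004, 0.222, -0.001]
contact_force: [-2.2, -1.3, 8.6]
gripper_width: 0.0236
grasp_force: 62.9
t 15.77 grasp box mm [-160.4   -1.   130. ] lean 25.7 F [-2.2 -1.3  8.6] w 23.6 gf 62.9 q [-0.05 -0.19  2.38  0.05  0.51  1.47]
12 [-0.23  0.27] x2
6 [-0.2   0.29] x2
0 [-0.17  0.31] x2
```

```bash
python3 -m inch '[[[-0.23,0,0.27,0,0,0],[-0.23,0,0.27,0,0,0],[-0.2,0,0.29,0,0,0],[-0.2,0,0.29,0,0,0],[-0.17,0,0.31,0,0,0],[-0.17,0,0.31,0,0,0],[0,0,0,0,0,0]]]'
python3 -c "
from h import *
rep()"
```

```text
time_s: 16.35
eef_pos: [0.4986, 0.0066, 0.0734]
tool_rot: [0.975, 0.004, 0.22, -0.001]
contact_force: [5.5, -2.2, -3.5]
gripper_width: 0.0237
grasp_force: 57.4
t 16.35 grasp box mm [-170.3   -0.9   75.2] lean 25.5 F [ 5.5 -2.2 -3.5] w 23.7 gf 57.4 q [-0.05 -0.11  2.43  0.07  0.37  1.44]
```

```bash
python3 -m inch '[[[-0.05,0,0.11,0,0,0],[-0.05,0,0.11,0,0,0],[0,0,0,0,0,0],[0,0,0,0,0,0]]]'
python3 -c "
from h import *
rep()"
```

```text
time_s: 16.68
eef_pos: [0.4985, 0.0066, 0.0679]
tool_rot: [0.976, 0.004, 0.22, -0.001]
contact_force: [3.3, -4.4, -2.1]
gripper_width: 0.0235
grasp_force: 57.3
t 16.68 grasp box mm [-170.4   -0.9   69.7] lean 25.4 F [ 3.3 -4.4 -2.1] w 23.5 gf 57.3 q [-0.05 -0.1   2.44  0.08  0.36  1.44]
```

```bash
python3 -m inch '[[[-0.05,0,0.11,0,0,0],[-0.05,0,0.11,0,0,0],[0,0,0,0,0,0],[0,0,0,0,0,0]]]'
python3 -c "
from h import *
rep()"
```

```text
time_s: 17.02
eef_pos: [0.4986, 0.0066, 0.0617]
tool_rot: [0.976, 0.004, 0.22, -0.001]
contact_force: [1.4, -5.5, 0.4]
gripper_width: 0.0234
grasp_force: 57.4
t 17.02 grasp box mm [-170.3   -0.9   63.5] lean 25.4 F [ 1.4 -5.5  0.4] w 23.4 gf 57.4 q [-0.05 -0.08  2.44  0.08  0.34  1.44]
```

Little force appears, so I'll release, back off and look at how far down the cover really is.

```bash
python3 -m inch '[[[0,0,0,0,0,0],[0,0,0,0,0,0],[0,0,0,0,0,0],[0,0,0,0,0,0],[0,0,-0.8,0,0,0],[0,0,-0.8,0,0,0],[0,0,-0.8,0,0,0],[0,0,-0.8,0,0,0],[0,0,-0.8,0,0,0],[0,0,0,0,0,0]]]' -1
python3 - <<'E'
from h import *
rep(); snap('wrist','w5'); t=load('w5'); P,u,v=cloud(t); B=RB.inv().apply(P-O)*1e3
r=np.hypot(B[:,0],B[:,2]-75); th=np.degrees(np.arctan2(B[:,2]-75,-B[:,0]))
k=(abs(B[:,1])<14)&(r>180)&(r<194)&(th<60)&(B[:,2]>34); print('grip',k.sum(),np.percentile(th[k],[2,50,98]),np.median(r[k]))
k=(abs(B[:,1])<14)&(B[:,0]<-140)&(B[:,0]>-192)&(B[:,2]>80)&(B[:,2]<130);b=B[k];print('block top face z by x',[(x,np.median(b[abs(b[:,0]-x)<5,2]).round(1)) for x in (-180,-170,-160,-150)])
k=(abs(B[:,1])<130)&(abs(B[:,1])>30)&(abs(r-137)<5)&(B[:,0]<0)&(B[:,2]>33); print('edge',k.sum(),np.percentile(th[k],[.3,1,3]))
E
```

```text
time_s: 17.85
eef_pos: [0.4563, 0.0065, 0.1554]
tool_rot: [0.975, 0.005, 0.222, -0.001]
contact_force: [1.1, -0.4, -0.7]
gripper_width: 0.0857
grasp_force: 0.0
t 17.85 grasp box mm [-212.6   -0.6  157.2] lean 25.6 F [ 1.1 -0.4 -0.7] w 85.7 gf 0.0 q [-0.06 -0.36  2.44  0.05  0.62  1.46]
grip 673 [-5.17472961  9.16018558  9.80842355] 186.39610745712574
block top face z by x [(-180, np.float64(104.9)), (-170, np.float64(104.8)), (-160, np.float64(104.6)), (-150, np.float64(104.4))]
edge 60246 [-8.19025356 -6.09239591  0.55376947]
```

View pics/w5.png

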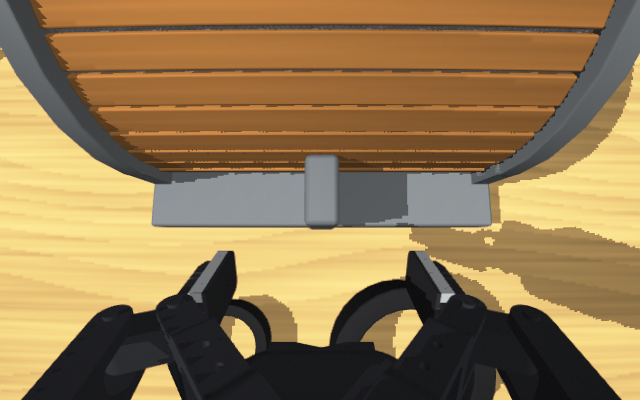

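The view shows the cover down, with the grip block at (321,190). Its top face is at z 104.7 mm, against 102.5 when shut, so about 1° may remain. I'll press the block down to the stop with closed fingertips.

```bash
python3 -m inch '[[[0,0,0,0,0,0],[0,0,0,0,0,0],[0,0,0,0,0,0],[0,0,0,0,0,0],[0,0,0,0,0,0],[0,0,0,0,0,0]]]' 1
python3 -c "
from h import *
to([-178,-.5,131],25)"
```

```text
time_s: 18.4
eef_pos: [0.4549, 0.0065, 0.1508]
tool_rot: [0.976, 0.004, 0.218, -0.001]
contact_force: [0.5, -0.2, -0.2]
gripper_width: 0.0123
grasp_force: 0.0
t 18.4 grasp box mm [-214.    -0.6  152.7] lean 25.2 F [ 0.5 -0.2 -0.2] w 12.3 gf 0.0 q [-0.06 -0.36  2.44  0.05  0.61  1.46]
shift (old axes) [ 0.93 -0.    1.4 ] (new axes) [ 0.94 -0.01  1.39] turn [-0.   -0.04  0.  ]
```

```bash
python3 -m inch '[[[0.47,0,0,0,0,0],[0.47,0,0.2,0,0,0],[0,0,0.6,0,0,0],[0,0,0.6,0,0,0],[0,0,0,0,0,0]]]'
python3 -m inch '[[[-0.05,0,0.11,0,0,0],[-0.05,0,0.11,0,0,0],[0,0,0,0,0,0],[0,0,0,0,0,0]]]'
python3 -c "
from h import *
rep()"
```

```text
time_s: 18.82
eef_pos: [0.4915, 0.0068, 0.1281]
tool_rot: [0.976, 0.004, 0.217, -0.001]
contact_force: [-0.9, -0.4, -0.7]
gripper_width: -0.0004
grasp_force: 0.0
time_s: 19.15
eef_pos: [0.4916, 0.0068, 0.1245]
tool_rot: [0.976, 0.004, 0.219, -0.001]
contact_force: [0.7, 0.4, 0.5]
gripper_width: -0.0001
grasp_force: 0.0
t 19.15 grasp box mm [-177.3   -0.7  126.3] lean 25.3 F [0.7 0.4 0.5] w -0.1 gf 0.0 q [-0.06 -0.22  2.41  0.06  0.51  1.46]
```

```bash
python3 -m inch '[[[-0.05,0,0.11,0,0,0],[0,0,0,0,0,0],[0,0,0,0,0,0]]]'
python3 -m inch '[[[-0.05,0,0.11,0,0,0],[0,0,0,0,0,0],[0,0,0,0,0,0]]]'
python3 -m inch '[[[-0.05,0,0.11,0,0,0],[0,0,0,0,0,0],[0,0,0,0,0,0]]]'
```

```text
time_s: 19.4
eef_pos: [0.4919, 0.0067, 0.1215]
tool_rot: [0.976, 0.004, 0.22, -0.001]
contact_force: [0.1, -0.1, 1.7]
gripper_width: 0.0001
grasp_force: 0.4
time_s: 19.65
eef_pos: [0.4924, 0.0068, 0.1206]
tool_rot: [0.975, 0.005, 0.22, -0.001]
contact_force: [-15.7, 0.2, 22.3]
gripper_width: 0.0002
grasp_force: 11.3
time_s: 19.9
eef_pos: [0.4927, 0.0068, 0.12]
tool_rot: [0.975, 0.005, 0.22, -0.001]
contact_force: [-36.7, -0.4, 50.5]
gripper_width: 0.0002
grasp_force: 25.0
```

It is against the hard stop: the force rises with no motion. Backing off for a final check.

```bash
python3 -m inch '[[[0.05,0,-0.3,0,0,0],[0,0,-0.8,0,0,0],[0,0,-0.8,0,0,0],[0,0,-0.9,0,0,0],[0,0,-0.9,0,0,0],[0,0,-0.9,0,0,0],[0,0,-0.9,0,0,0],[0,0,0,0,0,0],[0,0,0,0,0,0]]]'
python3 - <<'E'
from h import *
rep(); snap('top','topf'); snap('wrist','w6'); t=load('w6'); P,u,v=cloud(t); B=RB.inv().apply(P-O)*1e3
k=(abs(B[:,1])<14)&(B[:,0]<-140)&(B[:,0]>-192)&(B[:,2]>80)&(B[:,2]<130);b=B[k];print('block top face z by x',[(x,np.median(b[abs(b[:,0]-x)<5,2]).round(1)) for x in (-180,-170,-160,-150)])
k=(abs(B[:,1])<100)&(B[:,0]<-150)&(B[:,0]>-180)&(B[:,2]<60);print('sill z',np.median(B[k,2]))
cv2.imwrite('pics/final.png',load('topf')[1])
E
```

```text
time_s: 20.65
eef_pos: [0.4345, 0.0062, 0.2413]
tool_rot: [0.975, 0.004, 0.221, -0.001]
contact_force: [-1.0, -0.4, -0.5]
gripper_width: -0.0002
grasp_force: 0.0
t 20.65 grasp box mm [-234.4   -0.8  243.1] lean 25.5 F [-1.  -0.4 -0.5] w -0.2 gf 0.0 q [-0.07 -0.52  2.37  0.04  0.85  1.47]
block top face z by x [(-180, np.float64(101.8)), (-170, np.float64(101.9)), (-160, np.float64(101.9)), (-150, np.float64(101.8))]
sill z 29.580611341970155
```

View pics/final.png

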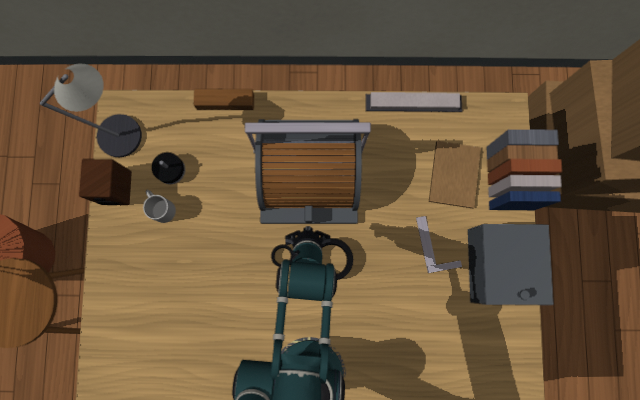

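The block's top face is now level at 101.9 mm, so the cover is shut. The final view shows the grip at (308,213) and the desk items where they were; the robot touches nothing.

```bash
python3 -c "
from station import manip
print(manip.finish_job())"
```

```text
the job is handed in; nothing more can be done
None
```

The job is handed in after about 21 s of the 70 s: I rolled the cover fully back, laid the tape flat inside at box x = -51 mm, y = +26 mm, then rolled the cover down to its hard stop; the other desk items look unmoved in the last top view, and I didn't re-check the paperweight and marker cap under the shut cover.

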